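# Put the baren away in its clamshell case

### The arm

A 6-joint arm with a two-finger parallel gripper is mounted at the origin on a cart in front of the work surface, level with it; the furniture and walls round the work are solid. World frame = base frame: x ahead of the robot, y to its left, z up, the work surface at z = 0. Lengths are in m, angles in rad, forces in N, time in s.
With the tool pointing down it reaches from about 0.325 to 0.775 m from the base axis. Payload 5.5 kg.
Tool frame: the origin (TCP) lies at the centre of the arm's flange, where the gripper is bolted on; the fingertips stand 173 mm ahead of it and the grasp point (between the pads) lies 155 mm ahead of it; y points along the fingers, z is the direction in which the jaws open and shut, and the axes are right-handed (so a half turn about y gives the same grasp; the last joint's range is limited). The gripper opens to 85 mm and grips with 20 to 120 N. Pads are 22 mm wide; open, the fingers measure 114 mm over their backs; the gripper's body (76 mm by 85 mm) begins 54 mm behind the grasp point. The pads swing forward as they close: fully open they stand 13 mm farther back than shut.
Start: joints at [1.108, 0.091, 1.231, -0, 1.82, -0.057], TCP at [0.237, 0.551, 0.405] pointing down, gripper open.
Joint ranges: [-2.87, 2.87], [-0.86, 2.18], [0.17, 2.46], [-1.51, 4.65], [0.06, 2.69], [-2.65, 2.65]. Speed limits (rad/s): [2.57, 2.57, 3.01, 3.14, 3.14, 3.14].

### API

Orientations are given as a unit quaternion [w, x, y, z].
In Python, from workcell import * gives the robot as it stands.
- The arm moves only by the shell command python3 -m crank 'ROWS' [FORCE]. ROWS is JSON, a list of rows, each an object with "xyz": the shift along the tool's x, y, z in mm, a list of three; "delta_rot": the turn, a rotation vector about the tool's x, y, z in rad, a list of three; "jaw": the closure, from 0 (fully open) to 1 (shut). In form: [{"xyz": [x, y, z], "delta_rot": [rx, ry, rz], "jaw": jaw}, ...]. A call has exactly 10 rows; each row shifts and turns the commanded pose from where the row before left it, along the tool's axes as they then stand; what a row does not reach is not made up. A row lasts 1/12 s, in which the tool goes at most 41.7 mm and 7.16 degrees, less where a joint would pass 70% of its speed; a pose out of reach is approached as far as the arm can. A call with a gripper value outside its range is refused whole. The fingers move at their own pace and stop on an object; FORCE is the grip in N (left out, the last holds). Time passes only in rows, so rows that do not move let the fingers close, or fill a call up. It gives the time, the measured TCP pose, the force and the opening at its end, in the units of the state.
- state(): the state, without advancing time (a new reading comes with each control period).
- snapshot(name): name is "scene" or "top" or "wrist"; returns the picture (400x640x3 uint8, red, green, blue); there is no depth.
- calibration(name): a dict with "camera_matrix" (3x3 intrinsics, pixels), "rvec" (rotation vector, rad) and "tvec" (3), from world to camera coordinates, as OpenCV has them. Camera axes: x right, y down, z forward; pixel columns grow to the right and rows downward; lengths in m; the calibration is good to about 2 mm. A picture is of the moment at which its call begins: read the wrist's pose just before it. calibration takes no time and is no camera call; for the wrist camera it gives the pose at the moment of the call.
- finish_job(): hands the job in, once; it reports no verdict.
Trained networks look in the newest picture that a camera, given by its name, has taken for a name from the list of things; names that differ only in an ending like _2 or _b are one class to them, and where a whole thing is asked for, a point or a joint stands for the part that bears it (a point fixed in the world has none). Each returns a list of dicts, best first, with "score" (0 to 1); they miss things now and then, are a little off and sometimes report something else, mostly with a low value. They report only what shows in the picture. A call takes as long as a camera call.
- search_frame(camera, name): "point" ([column, row] in pixels, amid what is visible of it).
- silhouettes(camera, name): "pixels" (400x640 bool, what is visible of it) and "point" ([column, row] in pixels, amid what is visible of it).
The state is a dict: "time_s": time; "joint_pos": joint angles; "qd": joint speeds; "joint_efforts": joint torques, N m; "position": TCP position; "tcp_rot": TCP orientation; "wrist_force": force on the tool from outside, world axes, zero at the start; "moment": the same for the moment, N m; "finger_gap": finger opening in m.
Only numpy, scipy, OpenCV 4.12 (cv2) and the standard library are available. Lean on these libraries where they do the work, as an engineer would, in place of code of your own. Each camera call takes 0.05 s, during which the arm holds its last target.

### The job

Put the round black baren away: lay it flat in the well of the open grey case with its wooden handle up, then swing the other half of the case over and press it fully shut, so that the two halves meet edge to edge all round. Do not slam the case, and leave the ink tin, the sanding block and the paint tube where they are.

Things in the scene. Friction and masses are not known exactly. Their poses are not given: they have to be found in the camera images.
- case: Lower half of a grey clamshell case, fixed to the table and never moving: 130 x 130 mm outside, 26 mm high, walls 5 mm, inside well 120 x 120 mm with a floor lined in blue felt 4 mm above the table. Origin at the centre of its underside, z up. The hinge runs along its y axis at its +x edge; its front, with an orange thumb tab 14 mm deep, 44 mm wide and 8 mm thick, is at -x. In the starts its +x side looks roughly to the robot's left.
- well_floor (a point): Centre of the well's felt floor (4 mm above the table); axes as case.
- hinge_mid (a point): Middle of the hinge line, 66 mm from the case's centre along its +x axis, 26 mm above the table; axes as case.
- case_lid (a joint): Hinge of the upper half (130 x 130 mm, 26 mm deep, 5 mm walls, 4 mm panel, 0.18 kg). 0 = shut, rims meeting; grows as it opens; starts about 1.95 to 2.3 rad (leaning back past upright), stop at 2.5. A stiff hinge (0.3 N m friction): it stays wherever it is left and never falls shut; it needs about 2 to 4 N at the free edge to move. There is no latch.
- lid_front_edge (a point): Middle of the upper half's free (front) rim edge, 131 mm from the hinge line; moves with the upper half. An orange thumb tab like the lower one projects 13 mm beyond it on the outside.
- lid_outer_mid (a point): Centre of the upper half's outer panel, 66 mm from the hinge along the half and 26 mm out from its rim plane; moves with it; its z axis is the panel's outward normal. When shut the panel faces up, 52 mm above the table.
- baren_mid (a point): The baren (printing pad), loose, 0.1 to 0.17 kg: a black disc 106 mm in diameter and 14 mm thick with a pale wooden bow handle over it, 34 mm high overall. This point is on the disc's axis, 17 mm above its underside. z up; the bow runs along its y axis (96 mm long, feet at the ends), 12 mm thick along its x axis; over the middle, the bow's bar lies 21 to 34 mm above the underside, with a gap below it. Grasp it by the bar across its x axis.
- ink_tin_black_mid (a point): Bystander: round ink tin with a black lid disc, 78 mm diameter, 44 mm high; its centre.
- sanding_block_mid (a point): Bystander: brown sanding block 42 x 72 x 30 mm; its centre.
- paint_tube_3_mid (a point): Bystander: paint tube with a yellow band, 114 x 29 x 22 mm, long axis x; its centre.

How it is judged:
On the way:
1. the baren lies flat in the well, handle up and let go, with the case still open (horizontal distance between baren_mid and well_floor below 0.015 m and z of baren_mid in the frame of case below 0.026 m and angle between baren_mid's own z axis and vertical below 0.1 rad and contact force between the fingers and baren below 0.1 N and value of joint case_lid above 0.8 rad), for 0.2 s.
At the end, for the whole second after the job is handed in: The upper half is shut to within 0.025 rad (about 3 mm at its front edge); the baren lies flat and at rest on the well's floor inside, handle up (tilt under 0.1 rad), its centre within 15 mm of the well's; the ink tin, sanding block and paint tube are within 30 mm of where they stood (value of joint case_lid below 0.025 rad and horizontal distance between baren_mid and well_floor below 0.015 m and z of baren_mid in the frame of case below 0.026 m and angle between baren_mid's own z axis and vertical below 0.1 rad and linear speed of baren below 0.02 m/s); the robot touches nothing.
It fails at once if the upper half is slammed (swings shut faster than 5 rad/s) (velocity of joint case_lid below -5 rad/s).
It fails at once if the ink tin, sanding block or paint tube is moved more than 30 mm (distance of any of ink_tin_black_mid, sanding_block_mid, paint_tube_3_mid from where it was at the start of the episode above 0.03 m).
It also fails if it takes over 53 s, if anything falls off the work surface, if the arm or the gripper's body presses on something with over 40 N, if the wrist force passes 120 N, or if a joint passes its speed limit or range.

## Working session

There is one attempt and no reset: what is moved stays moved. The work goes in short steps, Python scripts to look and compute and a shell command to move; the robot and the scene stay as the last step left them, time stands still between calls to the robot, and variables do not carry over. Pictures are saved under pics/ and viewed, and the job is handed in when it is done.

```bash
ls; mkdir -p pics; python3 - <<'E'
from workcell import *
import cv2
s=state(); print({k:s[k] for k in('time_s','position','tcp_rot','finger_gap')})
for n in("scene","top","wrist"):
    im=snapshot(n); cv2.imwrite(f"pics/a_{n}.png",im[:,:,::-1])
    for t in("case","baren_mid","case_lid","ink_tin_black_mid","sanding_block_mid","paint_tube_3_mid"):
        r=search_frame(n,t) if n=="top" else []
        print(n,t,r[:2])
    c=calibration(n); print(c)
E
```

```text
pics
{'time_s': 0.0, 'position': array([0.23687315, 0.55132113, 0.4035414 ]), 'tcp_rot': array([-0.6919213 ,  0.69328582, -0.14265503,  0.1422998 ]), 'finger_gap': 0.08585042326166843}
scene case []
scene baren_mid []
scene case_lid []
scene ink_tin_black_mid []
scene sanding_block_mid []
scene paint_tube_3_mid []
{'camera_matrix': array([[495.39408765,   0.        , 325.40180495],
       [  0.        , 495.39408765, 204.00440899],
       [  0.        ,   0.        ,   1.        ]]), 'rvec': array([ 2.04444432, -0.4885484 ,  0.25926794]), 'tvec': array([-0.45871125,  0.15738011,  0.90204907])}
top case [{'point': [256.1, 188.3], 'score': 0.74}, {'point': [210.8, 263.7], 'score': 0.27}]
top baren_mid [{'point': [383.0, 242.4], 'score': 0.76}, {'point': [231.1, 184.1], 'score': 0.27}]
top case_lid [{'point': [229.0, 187.6], 'score': 0.61}]
top ink_tin_black_mid [{'point': [208.3, 263.5], 'score': 0.81}, {'point': [379.7, 243.9], 'score': 0.34}]
top sanding_block_mid [{'point': [360.3, 147.0], 'score': 0.75}]
top paint_tube_3_mid [{'point': [404.1, 154.4], 'score': 0.85}]
{'camera_matrix': array([[373.10209546,   0.        , 317.02331522],
       [  0.        , 373.10209546, 202.94980928],
       [  0.        ,   0.        ,   1.        ]]), 'rvec': array([ 2.19929555, -2.15796369,  0.17214332]), 'tvec': array([-0.0465131 ,  0.51209044,  0.84387219])}
wrist case []
wrist baren_mid []
wrist case_lid []
wrist ink_tin_black_mid []
wrist sanding_block_mid []
wrist paint_tube_3_mid []
{'camera_matrix': array([[354.97208189,   0.        , 320.12790535],
       [  0.        , 354.97208189, 202.79632691],
       [  0.        ,   0.        ,   1.        ]]), 'rvec': array([-2.38763363, -1.57513145, -0.25880882]), 'tvec': array([-0.59966301, -0.04061949,  0.38054156])}
```

View pics/a_top.png

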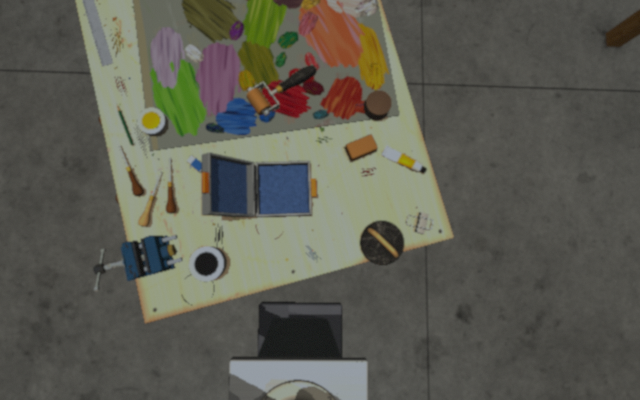

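View pics/a_scene.png

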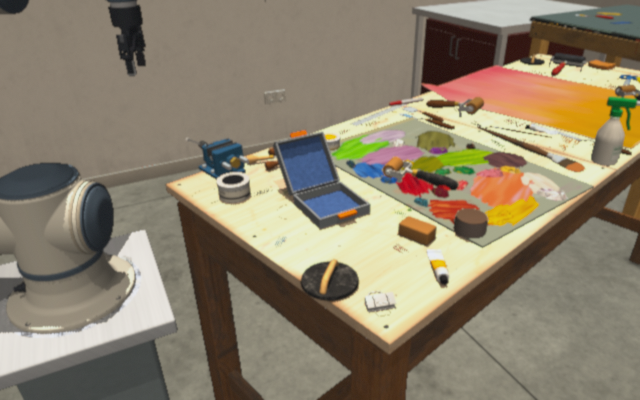

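View pics/a_wrist.png

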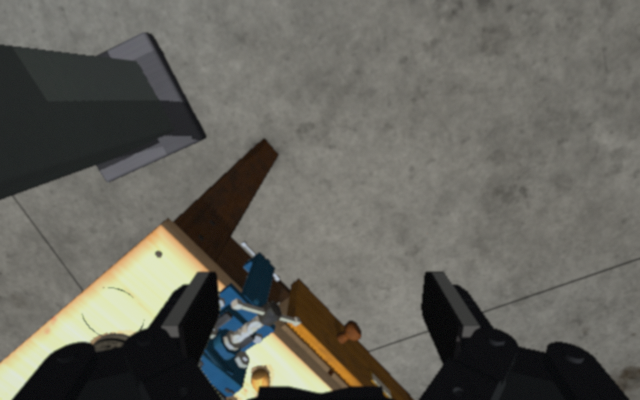

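The top view shows the open case with its well at about (285,188), its tab at (314,188) and the lid to the left. The baren is at (382,243), with its bow running from (370,228) to (397,256). The other things are away from the case. Next I measure.

```bash
cat > h.py <<'E'
from workcell import *
import cv2, numpy as np
from scipy.spatial.transform import Rotation as R
def rot(q): return R.from_quat([q[1],q[2],q[3],q[0]])
def ray(c,p,z):
    K=c['camera_matrix'];Rm=cv2.Rodrigues(np.array(c['rvec']))[0];t=np.array(c['tvec'])
    o=-Rm.T@t; d=Rm.T@np.linalg.inv(K)@np.array([p[0],p[1],1.])
    return o+d*(z-o[2])/d[2]
def proj(c,P):
    return cv2.projectPoints(np.array(P,float).reshape(-1,1,3),np.array(c['rvec']),np.array(c['tvec']),c['camera_matrix'],None)[0].reshape(-1,2)
E
python3 - <<'E'
from h import *
for n in("top","scene"):
    im=snapshot(n);c=calibration(n)
    for t,z in(("baren_mid",.014),("ink_tin_black_mid",.044),("sanding_block_mid",.03),("paint_tube_3_mid",.011),("case",.026),("case_lid",.1)):
        r=silhouettes(n,t)
        if not r: print(n,t,None);continue
        m=r[0]['pixels'].astype(np.uint8)
        cn=max(cv2.findContours(m,0,2)[0],key=cv2.contourArea)
        rr=cv2.minAreaRect(cn)
        print(n,t,r[0]['score'],m.sum(),np.round(ray(c,rr[0],z),4), np.round(rr[1],1),round(rr[2],1))
    x0,y0={'top':(180,120),'scene':(260,110)}[n]
    cr=im[y0:y0+150,x0:x0+260 if n=='top' else x0+200]
    cv2.imwrite(f"pics/b_{n}.png",cv2.resize(cr,None,fx=3,fy=3,interpolation=cv2.INTER_CUBIC)[:,:,::-1])
E
```

```text
top baren_mid 0.86 1581 [ 0.4247 -0.1949  0.014 ] [44. 43.] 90.0
top ink_tin_black_mid 0.94 1091 [0.3706 0.2059 0.044 ] [34. 38.] 90.0
top sanding_block_mid 0.57 544 [ 0.6501 -0.1408  0.03  ] [18. 31.] 68.2
top paint_tube_3_mid None
top case 0.66 6289 [0.5484 0.1039 0.026 ] [115.9  62. ] 4.7
top case_lid 0.84 3180 [0.5417 0.155  0.1   ] [64. 55.] 90.0
scene baren_mid 0.7 1806 [ 0.4192 -0.2045  0.014 ] [40. 57.] 90.0
scene ink_tin_black_mid 0.85 928 [0.3592 0.1671 0.044 ] [31.3 33.3] 85.9
scene sanding_block_mid 0.73 788 [ 0.6376 -0.1634  0.03  ] [39.  22.1] 20.0
scene paint_tube_3_mid 0.87 450 [ 0.6191 -0.261   0.011 ] [37.  13.9] 71.6
scene case 0.75 5209 [0.5569 0.1369 0.026 ] [109.7  62.8] 56.9
scene case_lid 0.56 2927 [0.5171 0.1105 0.1   ] [61.9 53.1] 70.9
```

View pics/b_top.png

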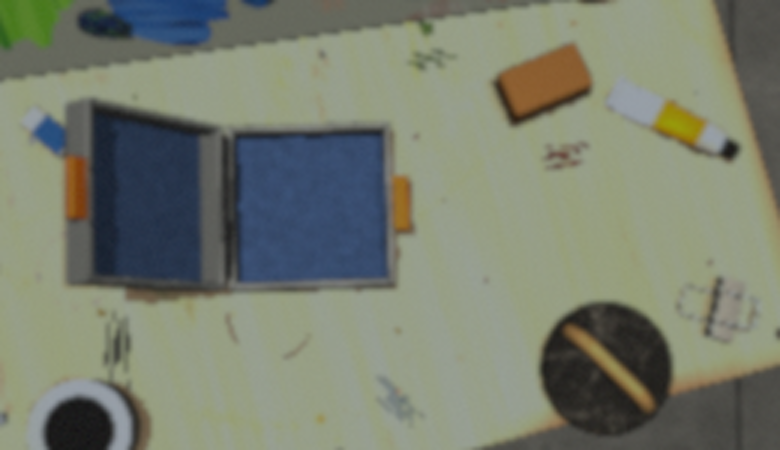

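View pics/b_scene.png

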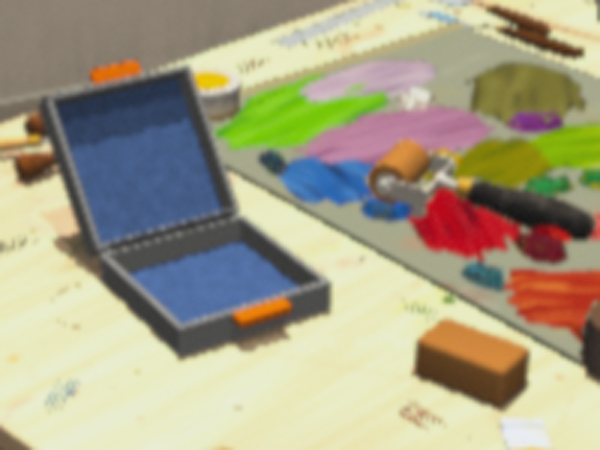

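```bash
cat > fit.py <<'E'
from h import *
from scipy.optimize import least_squares
def pts(p):
    x,y,a,q=p; Rz=np.array([[np.cos(a),-np.sin(a),0],[np.sin(a),np.cos(a),0],[0,0,1]])
    W=lambda P:(Rz@np.array(P))+[x,y,0]
    def L(u,v,w): # lid frame: u dist from hinge, v along y, w outward from rim plane (up when shut)
        # shut: point = hinge + (-u, v, w); rotate about y by opening q (front goes up)
        return W([.066-u*np.cos(q)+w*np.sin(q), v, .026+u*np.sin(q)+w*np.cos(q)])
    d={}
    for s,n in((1,'p'),(-1,'m')):
        d['F'+n]=W([-.065,s*.065,.026]); d['Fb'+n]=W([-.065,s*.065,0]); d['B'+n]=W([.065,s*.065,.026])
        d['LF'+n]=L(.131,s*.065,0); d['LB'+n]=L(.001,s*.065,0); d['LO'+n]=L(.131,s*.065,.026)
    d['hinge']=W([.066,0,.026]); d['floor']=W([0,0,.004])
    d['Ledge']=L(.131,0,0); d['Lout']=L(.066,0,.026); d['tab']=L(.144,0,.004)
    return d
E
cat > fit1.py <<'E'
from fit import *
T=lambda u,v:(180+u/3,120+v/3)
S=lambda u,v:(260+u/3,110+v/3)
# case y=+ -> world -x (near robot): in top bottom side
obs={'top':{'Fm':T(389,126),'Fp':T(396,286),'LFm':T(92,101),'LFp':T(92,285)},
'scene':{'Fm':S(329,284),'Fp':S(181,330),'Fbp':S(182,354),'Bp':S(103,257),'LFm':S(190,69),'LFp':S(46,101)}}
C={n:calibration(n) for n in obs}
def res(p):
    d=pts(p); r=[]
    for n in obs:
        k=list(obs[n]); r.append((proj(C[n],[d[i] for i in k])-np.array([obs[n][i] for i in k])).ravel())
    return np.concatenate(r)
s=least_squares(res,[.55,.08,1.6,2.1],loss='soft_l1')
print(s.x,np.round(s.fun,1))
d=pts(s.x)
for k in('hinge','floor','Ledge','Lout','tab'):print(k,np.round(d[k],4))
np.save('case.npy',s.x)
for n,o in(('top',(180,120)),('scene',(260,110))):
    im=cv2.imread(f'pics/a_{n}.png')[o[1]:o[1]+150,o[0]:o[0]+260]; im=cv2.resize(im,None,fx=3,fy=3,interpolation=cv2.INTER_CUBIC)
    q=lambda k:tuple(int(v) for v in ((proj(C[n],[d[k]])[0]-o)*3+1).round())
    for a,b in('Fp Fm','Fp Bp','Fm Bm','Bp Bm','LFp LFm','LFp LBp','LFm LBm','LFp LOp','LFm LOm','LOp LOm','Fp Fbp','Fm Fbm','Fbp Fbm'and'Fbp Fbm') if 0 else [s.split() for s in('Fp Fm','Fp Bp','Fm Bm','Bp Bm','LFp LFm','LFp LBp','LFm LBm','LFp LOp','LFm LOm','LOp LOm','Fp Fbp','Fm Fbm','Fbp Fbm')]:
        cv2.line(im,q(a),q(b),(0,0,255),1)
    cv2.imwrite(f'pics/fit_{n}.png',im)
# baren
for n in('top','scene'):
    snapshot(n); r=silhouettes(n,'baren_mid')[0]['pixels'].astype(np.uint8)
    np.save(f'bm_{n}.npy',r)
def bar(p):
    return None
im=cv2.imread('pics/a_top.png'); hsv=cv2.cvtColor(im,cv2.COLOR_BGR2HSV)
m=np.load('bm_top.npy')
w=((hsv[:,:,2]>110)&(cv2.erode(m,np.ones((5,5)))>0))
ys,xs=np.nonzero(w); print('bow px',w.sum(),xs.mean(),ys.mean())
P=np.array([ray(C['top'],(a,b),.031)[:2] for a,b in zip(xs,ys)]); 
u,sv,vt=np.linalg.svd(P-P.mean(0)); pr=(P-P.mean(0))@vt.T
print('bow centre',P.mean(0),(np.ptp(pr,axis=0)),'dir',vt[0],'mid', P.mean(0)+vt[0]*(pr[:,0].max()+pr[:,0].min())/2)
# disc fit
th=np.linspace(0,2*np.pi,60)
for n in('top','scene'):
    m=np.load(f'bm_{n}.npy')
    def rb(p):
        B=np.concatenate([np.c_[p[0]+.053*np.cos(th),p[1]+.053*np.sin(th),0*th+z] for z in(0,.014)])
        h=cv2.convexHull(proj(C[n],B).astype(np.float32)).reshape(-1,2)
        mm=np.zeros((400,640),np.uint8);cv2.fillConvexPoly(mm,(h*16).round().astype(int),1,shift=4)
        return (mm!=m).sum()
    from scipy.optimize import minimize
    r=minimize(rb,[.425,-.195],method='Nelder-Mead',options=dict(initial_simplex=[[.42,-.19],[.43,-.19],[.42,-.20]]))
    print('disc',n,r.x,r.fun)
E
python3 fit1.py
```

```text
[0.54584731 0.03919779 1.62726879 2.26832182] [ 1.8 -1.1  1.6 -0.2 -0.5 -0.7 -0.1 -0.3  1.2 -0.3 -0.5  0.2 -0.5  2.6
 -1.7 -0.7 -0.6 -1.4 -0.9 -1.2]
hinge [0.5421 0.1051 0.026 ]
floor [0.5458 0.0392 0.004 ]
Ledge [0.5374 0.1891 0.1264]
Lout [0.5386 0.1673 0.0599]
tab [0.5367 0.2005 0.1338]
bow px 152 383.49342105263156 241.8421052631579
bow centre [ 0.42484865 -0.19351967] [0.08509049 0.01034494] dir [-0.67914022 -0.73400856] mid [ 0.42534329 -0.19298507]
disc top [ 0.42448873 -0.19460775] 57.0
disc scene [3.10538086 2.95433594] 2954.0
```

View pics/fit_top.png

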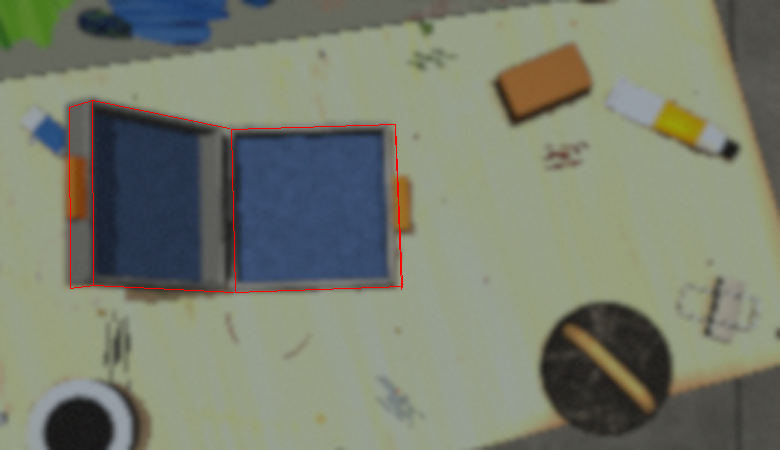

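View pics/fit_scene.png

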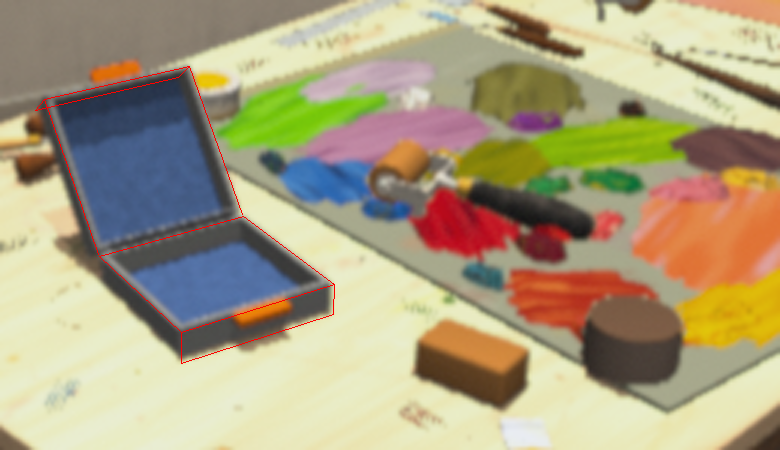

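```bash
cat > goto.py <<'E'
from h import *
import sys
# usage: target xyz, jaw-axis angle deg (world, tool down) -> total shift in current tool axes + rotvec about tool y
def plan(P,ang=None,tilt=None):
    s=state(); Rm=rot(s['tcp_rot']).as_matrix(); d=np.array(P)-s['position']
    print('t',s['time_s'],'pos',np.round(s['position'],4),'gap',round(s['finger_gap'],4),'F',np.round(s['wrist_force'],1))
    z=Rm[:,2]; print('axes x',np.round(Rm[:,0],3),'y',np.round(Rm[:,1],3),'z',np.round(z,3), 'jawang',np.degrees(np.arctan2(z[1],z[0])).round(1),'q6',s['joint_pos'].round(3))
    print('world d mm',np.round(d*1000,1),'tool shift mm',np.round(Rm.T@d*1000,1))
    if ang is not None:
        a=np.radians(ang); zz=np.array([np.cos(a),np.sin(a),0]); y=np.array([0,0,-1.]); x=np.cross(y,zz)
        Rt=np.c_[x,y,zz]; rv=R.from_matrix(Rm.T@Rt).as_rotvec(); print('rotvec',rv.round(4),'shift in target axes',np.round(Rt.T@d*1000,1))
if __name__=='__main__':
    v=[float(a) for a in sys.argv[1:]]; plan(v[:3],v[3] if len(v)>3 else None)
E
python3 goto.py .4245 -.1945 .33 137.2; python3 goto.py .4245 -.1945 .33 -42.8;
```

```text
t 1.35 pos [0.2369 0.5513 0.4047] gap 0.0853 F [ 0.6  0.3 -1.3]
axes x [ 0.919 -0.395 -0.   ] y [-0. -0. -1.] z [ 0.395  0.919 -0.   ] jawang 66.8 q6 [ 1.108  0.091  1.231  0.     1.82  -0.057]
world d mm [ 187.6 -745.8  -74.7] tool shift mm [ 466.8   74.7 -611.2]
rotvec [ 0.     -1.2296 -0.    ] shift in target axes [-419.7   74.7 -644.4]
t 1.35 pos [0.2369 0.5513 0.4047] gap 0.0853 F [ 0.6  0.3 -1.3]
axes x [ 0.919 -0.395 -0.   ] y [-0. -0. -1.] z [ 0.395  0.919 -0.   ] jawang 66.8 q6 [ 1.108  0.091  1.231  0.     1.82  -0.057]
world d mm [ 187.6 -745.8  -74.7] tool shift mm [ 466.8   74.7 -611.2]
rotvec [0.    1.912 0.   ] shift in target axes [419.7  74.7 644.4]
```

```bash
cat > table.py <<'E'
from h import *
import sys
x,y,z,ang,n=[float(v) for v in sys.argv[1:6]]; n=int(n)
s=state(); Rm=rot(s['tcp_rot']).as_matrix(); d=(np.array([x,y,z])-s['position'])*1000
zz=Rm[:,2]; a0=np.degrees(np.arctan2(zz[1],zz[0])); da=(ang-a0+180)%360-180; r=-np.radians(da)/n
print('turn/row',round(r,4),'dist/row',np.linalg.norm(d)/n)
for i in range(n):
    Ri=Rm@R.from_rotvec([0,r*i,0]).as_matrix(); print(np.round(Ri.T@d/n,0).astype(int).tolist())
E
python3 table.py .4245 -.1945 .33 -42.8 20
```

```text
turn/row 0.0956 dist/row 38.632771580939696
[23, 4, -31]
[26, 4, -28]
[29, 4, -26]
[31, 4, -23]
[33, 4, -20]
[35, 4, -16]
[36, 4, -13]
[37, 4, -9]
[38, 4, -6]
[38, 4, -2]
[38, 4, 1]
[38, 4, 5]
[37, 4, 9]
[36, 4, 12]
[35, 4, 16]
[33, 4, 19]
[31, 4, 22]
[29, 4, 25]
[27, 4, 28]
[24, 4, 30]
```

```bash
python3 -m crank '[{"xyz":[23,4,-31],"delta_rot":[0,0.0956,0],"jaw":0},{"xyz":[26,4,-28],"delta_rot":[0,0.0956,0],"jaw":0},{"xyz":[29,4,-26],"delta_rot":[0,0.0956,0],"jaw":0},{"xyz":[31,4,-23],"delta_rot":[0,0.0956,0],"jaw":0},{"xyz":[33,4,-20],"delta_rot":[0,0.0956,0],"jaw":0},{"xyz":[35,4,-16],"delta_rot":[0,0.0956,0],"jaw":0},{"xyz":[36,4,-13],"delta_rot":[0,0.0956,0],"jaw":0},{"xyz":[37,4,-9],"delta_rot":[0,0.0956,0],"jaw":0},{"xyz":[38,4,-6],"delta_rot":[0,0.0956,0],"jaw":0},{"xyz":[38,4,-2],"delta_rot":[0,0.0956,0],"jaw":0}]' 40
python3 -m crank '[{"xyz":[38,4,1],"delta_rot":[0,0.0956,0],"jaw":0},{"xyz":[38,4,5],"delta_rot":[0,0.0956,0],"jaw":0},{"xyz":[37,4,9],"delta_rot":[0,0.0956,0],"jaw":0},{"xyz":[36,4,12],"delta_rot":[0,0.0956,0],"jaw":0},{"xyz":[35,4,16],"delta_rot":[0,0.0956,0],"jaw":0},{"xyz":[33,4,19],"delta_rot":[0,0.0956,0],"jaw":0},{"xyz":[31,4,22],"delta_rot":[0,0.0956,0],"jaw":0},{"xyz":[29,4,25],"delta_rot":[0,0.0956,0],"jaw":0},{"xyz":[27,4,28],"delta_rot":[0,0.0956,0],"jaw":0},{"xyz":[24,4,30],"delta_rot":[0,0.0956,0],"jaw":0}]'
python3 goto.py .4245 -.1945 .33 -42.8
python3 - <<'E'
from h import *
c=calibration('wrist'); im=snapshot('wrist'); cv2.imwrite('pics/c_wrist.png',im[:,:,::-1])
print(proj(c,[[.4245,-.1945,.03]]))
for r in search_frame('wrist','baren_mid'): print(r)
E
```

```text
time_s: 2.18
position: [0.33, 0.1768, 0.3647]
tcp_rot: [0.549, -0.548, 0.446, -0.446]
wrist_force: [0.7, -0.7, 0.7]
finger_gap: 0.0855
time_s: 3.02
position: [0.4243, -0.1944, 0.3247]
tcp_rot: [-0.282, 0.281, -0.648, 0.649]
wrist_force: [1.2, 1.2, 0.2]
finger_gap: 0.0853
t 3.0167 pos [ 0.4243 -0.1944  0.3247] gap 0.0853 F [1.2 1.2 0.2]
axes x [-0.683 -0.73  -0.   ] y [ 0.001 -0.    -1.   ] z [ 0.73  -0.683  0.001] jawang -43.1 q6 [-0.503 -0.275  1.716  0.     1.7    0.25 ]
world d mm [ 0.2 -0.1  5.3] tool shift mm [-0.1 -5.3  0.2]
rotvec [-0.0009 -0.0053 -0.0003] shift in target axes [-0.1 -5.3  0.2]
[[321.67656865 193.09494112]]
{'point': [317.2, 183.0], 'score': 0.72}
```

View pics/c_wrist.png

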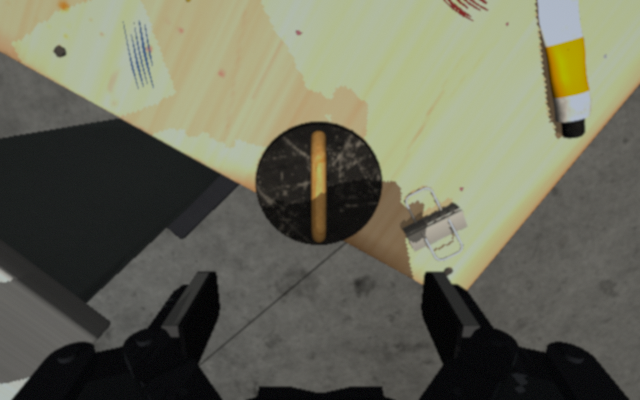

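The wrist picture shows the baren disc centred at (319,183) with its bow upright in the image from (318,131) to (319,242), so the jaws are square to the bar.

```bash
python3 - <<'E'
from h import *
c=calibration('wrist')
for p,z in(((319,183),.014),((319,186.5),.032),((318.5,131),.03),((319.3,242),.03)): print(ray(c,p,z).round(4))
im=snapshot('wrist'); m=silhouettes('wrist','baren_mid')[0]['pixels'].astype(np.uint8)
cn=max(cv2.findContours(m,0,2)[0],key=cv2.contourArea); e=cv2.fitEllipse(cn); print(e, ray(c,e[0],.012).round(4))
E
```

```text
[ 0.4249 -0.192   0.014 ]
[ 0.4265 -0.1905  0.032 ]
[ 0.4548 -0.1599  0.03  ]
[ 0.3943 -0.2251  0.03  ]
((317.50787353515625, 180.60452270507812), (123.91475677490234, 126.40946197509766), 94.04952239990234) [ 0.4251 -0.1901  0.012 ]
```

```bash
python3 -m crank '[{"xyz":[-2,22,0],"delta_rot":[0,0,0],"jaw":0},{"xyz":[0,22,0],"delta_rot":[0,0,0],"jaw":0},{"xyz":[0,22,0],"delta_rot":[0,0,0],"jaw":0},{"xyz":[0,22,0],"delta_rot":[0,0,0],"jaw":0},{"xyz":[0,18,0],"delta_rot":[0,0,0],"jaw":0},{"xyz":[0,14,0],"delta_rot":[0,0,0],"jaw":0},{"xyz":[0,10,0],"delta_rot":[0,0,0],"jaw":0.3},{"xyz":[0,6,0],"delta_rot":[0,0,0],"jaw":0.5},{"xyz":[0,0,0],"delta_rot":[0,0,0],"jaw":0.7},{"xyz":[0,0,0],"delta_rot":[0,0,0],"jaw":0.8}]' 40
python3 -m crank '[{"xyz":[0,0,0],"delta_rot":[0,0,0],"jaw":0.9},{"xyz":[0,0,0],"delta_rot":[0,0,0],"jaw":1},{"xyz":[0,0,0],"delta_rot":[0,0,0],"jaw":1},{"xyz":[0,0,0],"delta_rot":[0,0,0],"jaw":1},{"xyz":[0,0,0],"delta_rot":[0,0,0],"jaw":1},{"xyz":[0,0,0],"delta_rot":[0,0,0],"jaw":1},{"xyz":[0,0,0],"delta_rot":[0,0,0],"jaw":1},{"xyz":[0,-5,0],"delta_rot":[0,0,0],"jaw":1},{"xyz":[0,-10,0],"delta_rot":[0,0,0],"jaw":1},{"xyz":[0,-15,0],"delta_rot":[0,0,0],"jaw":1}]' 50
python3 goto.py .5458 .0392 .33
```

```text
time_s: 4.05
position: [0.426, -0.1905, 0.1894]
tcp_rot: [-0.284, 0.283, -0.648, 0.648]
wrist_force: [0.8, -0.5, 1.1]
finger_gap: 0.0386
time_s: 4.88
position: [0.4252, -0.1906, 0.2178]
tcp_rot: [0.282, -0.284, 0.649, -0.647]
wrist_force: [-0.6, -0.1, -1.2]
finger_gap: 0.0096
t 4.8833 pos [ 0.4252 -0.1906  0.2178] gap 0.0096 F [-0.6 -0.1 -1.2]
axes x [-0.68  -0.734  0.001] y [-0.003  0.002 -1.   ] z [ 0.734 -0.68  -0.003] jawang -42.8 q6 [-0.494 -0.231  1.87  -0.     1.506  0.253]
world d mm [120.6 229.8 112.2] tool shift mm [-250.5 -112.2  -68. ]
```

```bash
python3 -m crank '[{"xyz":[0,-20,0],"delta_rot":[0,0,0],"jaw":1},{"xyz":[-10,-20,-3],"delta_rot":[0,0,0],"jaw":1},{"xyz":[-20,-18,-5],"delta_rot":[0,0,0],"jaw":1},{"xyz":[-24,-16,-6],"delta_rot":[0,0,0],"jaw":1},{"xyz":[-25,-16,-7],"delta_rot":[0,0,0],"jaw":1},{"xyz":[-25,-12,-7],"delta_rot":[0,0,0],"jaw":1},{"xyz":[-24,-10,-6],"delta_rot":[0,0,0],"jaw":1},{"xyz":[-16,0,-4],"delta_rot":[0,0,0],"jaw":1},{"xyz":[-10,0,-2],"delta_rot":[0,0,0],"jaw":1},{"xyz":[0,0,0],"delta_rot":[0,0,0],"jaw":1}]'
python3 goto.py .5458 .0392 .33
python3 - <<'E'
from h import *
c=calibration('wrist'); im=snapshot('wrist'); cv2.imwrite('pics/d_wrist.png',im[:,:,::-1])
Rm=cv2.Rodrigues(c['rvec'])[0]; print('cam',-Rm.T@c['tvec'])
np.save('cw_d.npy',np.r_[c['rvec'],c['tvec']])
E
```

```text
time_s: 5.72
position: [0.5015, -0.0493, 0.3307]
tcp_rot: [0.284, -0.284, 0.648, -0.647]
wrist_force: [-0.2, -0.5, -1.3]
finger_gap: 0.0104
t 5.7167 pos [ 0.5015 -0.0493  0.3307] gap 0.0104 F [-0.2 -0.5 -1.3]
axes x [-0.678 -0.735 -0.   ] y [-0.  0. -1.] z [ 0.735 -0.678 -0.001] jawang -42.7 q6 [-0.166 -0.171  1.617  0.     1.696  0.579]
world d mm [44.3 88.5 -0.7] tool shift mm [-95.1   0.7 -27.4]
cam [0.55552761 0.0108517  0.30041497]
```

View pics/d_wrist.png

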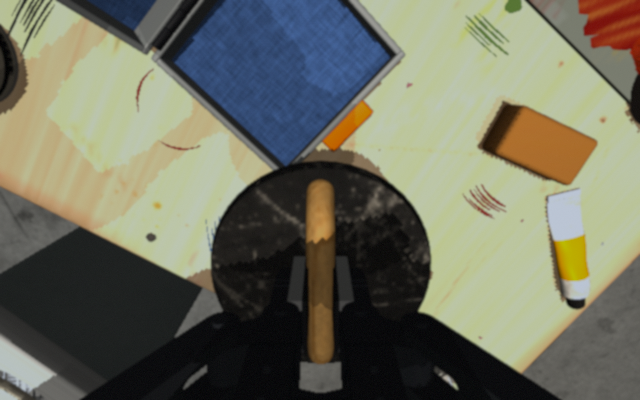

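```bash
python3 - <<'E'
from h import *
c=calibration('wrist')
a=ray(c,(155,52),.026);b=ray(c,(284,168),.026);d=ray(c,(404,54),.026)
print(a.round(4),b.round(4),d.round(4), np.linalg.norm(a-b),np.linalg.norm(d-b), 'centre',((a+d)/2).round(4),'yaw',np.degrees(np.arctan2(*(a-b)[1::-1])),np.degrees(np.arctan2(*(b-d)[1::-1]))-90)
# inner corners
e=ray(c,(404,54),.026)
s=state();p=s['position']; u=-rot(s['tcp_rot']).as_matrix()[:,0]
t=ray(c,(321,163),.155); print('disc top edge',t.round(4),'along -x from tcp',(t-p)@u, 'lat',(t-p)@rot(s['tcp_rot']).as_matrix()[:,2])
for k in((211,258),(431,258)):
    w=ray(c,k,.155); print((w-p)@u,(w-p)@rot(s['tcp_rot']).as_matrix()[:,2])
for k in((320,180),(320,362)):
    w=ray(c,k,.168); print('bow',(w-p)@u)
E
```

```text
[0.4823 0.1054 0.026 ] [ 0.4908 -0.0172  0.026 ] [ 0.612  -0.0158  0.026 ] 0.12286699143860356 0.12125836759145267 centre [0.5472 0.0448 0.026 ] yaw 93.95182747921093 -269.372366255623
disc top edge [ 0.5339 -0.0133  0.155 ] along -x from tcp 0.04960326052786243 lat -0.0008023245738500646
0.005549967400565144 -0.0507525040444319
0.005809260101732028 0.04927950005737887
bow 0.0457699554842358
bow -0.04109340338756294
```

```bash
python3 - <<'E'
from fit import *
c=calibration('wrist')
im=cv2.imread('pics/d_wrist.png')[:190,120:460]
im=cv2.resize(im,None,fx=2.3,fy=2.3,interpolation=cv2.INTER_CUBIC); cv2.imwrite('pics/d_zoom.png',im)
print(c['rvec'],c['tvec'],np.load('cw_d.npy'))
E
```

```text
[-2.64073814  1.02993157  0.17168933] [-0.40112888  0.26705662  0.40739297] [-2.6420777   1.02926023  0.1705843  -0.40114268  0.26809674  0.40765982]
```

View pics/d_zoom.png

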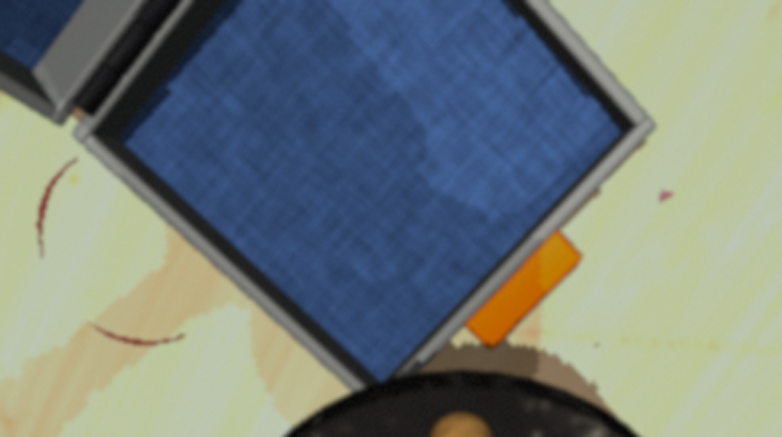

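```bash
python3 - <<'E'
from fit import *
c=calibration('wrist')
o=np.array([(152.6,57.4),(285.5,179.7),(404.3,54)])
a,b,d=[ray(c,k,.026) for k in o]
print(np.linalg.norm(a-b),np.linalg.norm(d-b),np.linalg.norm(a-d))
def res(p):
    q=pts([*p,2.2]); return (proj(c,[q['Bp'],q['Fp'],q['Fm']])-o).ravel()
s=least_squares(res,[.546,.039,1.627]); print(s.x,s.fun.round(1))
E
```

```text
0.12925764992869004 0.12751168812483638 0.1800343066346963
[0.54536796 0.04398415 1.6275187 ] [-2.2  0.5 -0.9  0.5  3.  -0.4]
```

```bash
python3 -m crank '[{"xyz":[-8,0,-3],"delta_rot":[0,0,0],"jaw":1},{"xyz":[-16,0,-5],"delta_rot":[0,0,0],"jaw":1},{"xyz":[-20,6,-6],"delta_rot":[0,0,0],"jaw":1},{"xyz":[-20,12,-6],"delta_rot":[0,0,0],"jaw":1},{"xyz":[-18,16,-6],"delta_rot":[0,0,0],"jaw":1},{"xyz":[-12,18,-4],"delta_rot":[0,0,0],"jaw":1},{"xyz":[-4,18,-1],"delta_rot":[0,0,0],"jaw":1},{"xyz":[0,16,0],"delta_rot":[0,0,0],"jaw":1},{"xyz":[0,10,0],"delta_rot":[0,0,0],"jaw":1},{"xyz":[0,0,0],"delta_rot":[0,0,0],"jaw":1}]'
python3 goto.py .5455 .0435 .195
python3 - <<'E'
from h import *
for n in('wrist','top','scene'):
  im=snapshot(n)
  if n=='top': im=cv2.resize(im[130:240,180:340],None,fx=5,fy=5,interpolation=cv2.INTER_CUBIC)
  if n=='scene': im=cv2.resize(im[100:250,240:400],None,fx=4,fy=4,interpolation=cv2.INTER_CUBIC)
  cv2.imwrite(f'pics/e_{n}.png',im[:,:,::-1])
E
```

```text
time_s: 6.6
position: [0.5439, 0.0418, 0.2314]
tcp_rot: [0.281, -0.285, 0.649, -0.647]
wrist_force: [-1.2, -0.4, -2.2]
finger_gap: 0.0101
t 6.6 pos [0.5439 0.0418 0.2314] gap 0.0101 F [-1.2 -0.4 -2.2]
axes x [-0.68  -0.733  0.004] y [-0.006 -0.    -1.   ] z [ 0.733 -0.68  -0.004] jawang -42.9 q6 [ 0.014 -0.016  1.649 -0.     1.515  0.762]
world d mm [  1.6   1.7 -36.4] tool shift mm [-2.5 36.4  0.1]
```

View pics/e_wrist.png

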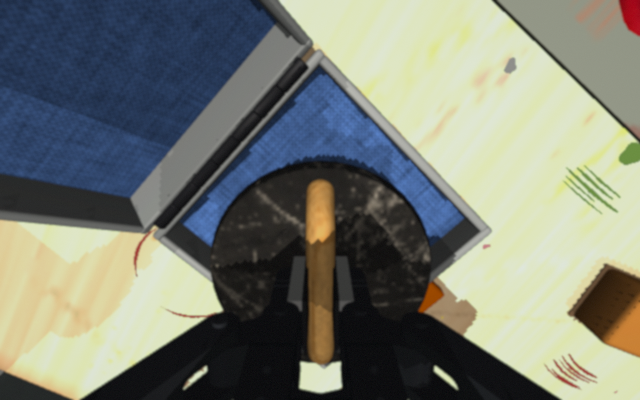

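View pics/e_scene.png

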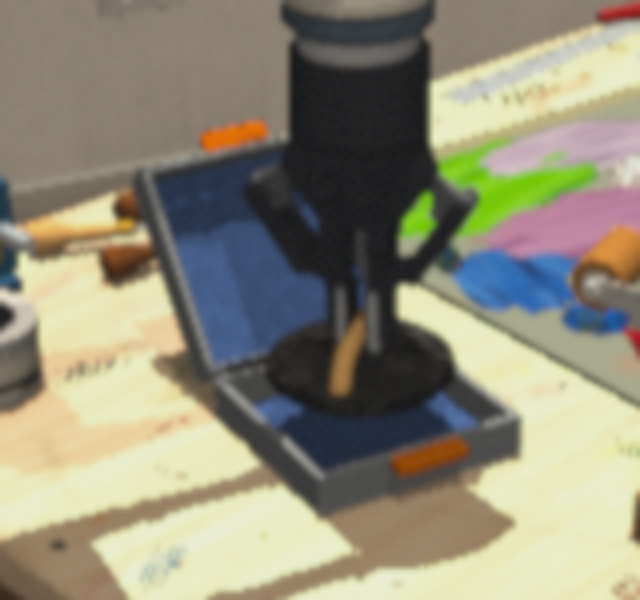

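```bash
python3 - <<'E'
from fit import *
c=calibration('wrist')
o=np.array([(155,235),(320,53),(490,231)])
def res(p):
    q=pts([*p,2.2]); return (proj(c,[q['Bp'],q['Bm'],q['Fm']])-o).ravel()
s=least_squares(res,[.546,.039,1.627]); print(s.x,s.fun.round(1))
st=state();p=st['position'];M=rot(st['tcp_rot']).as_matrix()
zb=p[2]-.1894+.014
for k in((211,255),(431,255),(321,162)):
    w=ray(c,k,zb)-p; print(-(w@M[:,0]),w@M[:,2])
E
```

```text
[0.54719059 0.04385976 1.62276289] [ 0.2  0.5 -0.  -0.7 -0.1  0.5]
0.00702299123383425 -0.050619229988682644
0.007187763024289418 0.04919889625643991
0.04995596729767591 -0.0008040509304197204
```

```bash
python3 -m crank '[{"xyz":[-4,0,1],"delta_rot":[0,0,0],"jaw":1},{"xyz":[0,4,0],"delta_rot":[0,0,0],"jaw":1},{"xyz":[0,5,0],"delta_rot":[0,0,0],"jaw":1},{"xyz":[0,5,0],"delta_rot":[0,0,0],"jaw":1},{"xyz":[0,4,0],"delta_rot":[0,0,0],"jaw":1},{"xyz":[0,4,0],"delta_rot":[0,0,0],"jaw":1},{"xyz":[0,3,0],"delta_rot":[0,0,0],"jaw":1},{"xyz":[0,2,0],"delta_rot":[0,0,0],"jaw":1},{"xyz":[0,2,0],"delta_rot":[0,0,0],"jaw":1},{"xyz":[0,0,0],"delta_rot":[0,0,0],"jaw":1}]'
python3 goto.py .5472 .0439 .1934
python3 - <<'E'
from h import *
im=snapshot('wrist')
cv2.imwrite(f'pics/f_wrist.png',im[:,:,::-1])
E
```

```text
time_s: 7.58
position: [0.5482, 0.0446, 0.2051]
tcp_rot: [0.283, -0.283, 0.648, -0.648]
wrist_force: [0.0, -0.2, -1.0]
finger_gap: 0.0101
t 7.5833 pos [0.5482 0.0446 0.2051] gap 0.0101 F [ 0.  -0.2 -1. ]
axes x [-0.679 -0.734  0.   ] y [-0.001 -0.    -1.   ] z [ 0.734 -0.679 -0.   ] jawang -42.8 q6 [ 0.019  0.012  1.668 -0.     1.462  0.766]
world d mm [ -1.   -0.7 -11.7] tool shift mm [ 1.2 11.7 -0.2]
```

View pics/f_wrist.png

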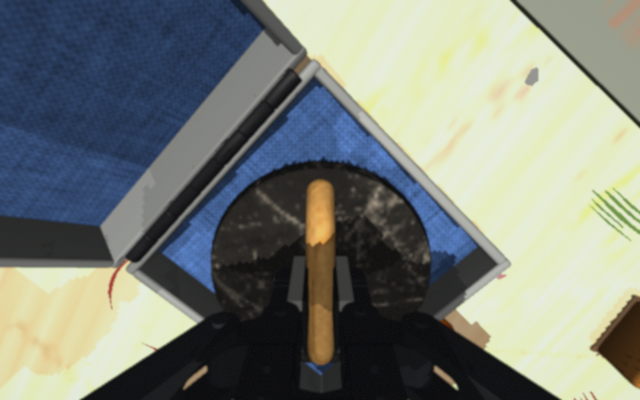

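Baren is centred over the well in the wrist view: the disc spans 211 to 431 and the rim corners sit at (130,268) and (508,265). Lowering on.

```bash
python3 -m crank '[{"xyz":[1,2,0],"delta_rot":[0,0,0],"jaw":1},{"xyz":[0,2,0],"delta_rot":[0,0,0],"jaw":1},{"xyz":[0,2,0],"delta_rot":[0,0,0],"jaw":1},{"xyz":[0,2,0],"delta_rot":[0,0,0],"jaw":1},{"xyz":[0,1,0],"delta_rot":[0,0,0],"jaw":1},{"xyz":[0,1,0],"delta_rot":[0,0,0],"jaw":1},{"xyz":[0,1,0],"delta_rot":[0,0,0],"jaw":1},{"xyz":[0,0,0],"delta_rot":[0,0,0],"jaw":1},{"xyz":[0,0,0],"delta_rot":[0,0,0],"jaw":1},{"xyz":[0,0,0],"delta_rot":[0,0,0],"jaw":1}]'
```

```text
time_s: 8.47
position: [0.5477, 0.0439, 0.1948]
tcp_rot: [-0.283, 0.283, -0.648, 0.648]
wrist_force: [-0.5, 0.0, -1.4]
finger_gap: 0.0098
```

```bash
python3 -m crank '[{"xyz":[0,1,0],"delta_rot":[0,0,0],"jaw":1},{"xyz":[0,1,0],"delta_rot":[0,0,0],"jaw":1},{"xyz":[0,0,0],"delta_rot":[0,0,0],"jaw":1},{"xyz":[0,0,0],"delta_rot":[0,0,0],"jaw":1},{"xyz":[0,0,0],"delta_rot":[0,0,0],"jaw":1},{"xyz":[0,0,0],"delta_rot":[0,0,0],"jaw":1},{"xyz":[0,0,0],"delta_rot":[0,0,0],"jaw":1},{"xyz":[0,0,0],"delta_rot":[0,0,0],"jaw":1},{"xyz":[0,0,0],"delta_rot":[0,0,0],"jaw":1},{"xyz":[0,0,0],"delta_rot":[0,0,0],"jaw":1}]'
```

```text
time_s: 9.3
position: [0.5477, 0.0438, 0.1941]
tcp_rot: [-0.283, 0.283, -0.648, 0.648]
wrist_force: [-3.9, -0.8, 5.3]
finger_gap: 0.01
```

```bash
python3 -m crank '[{"xyz":[0,0,0],"delta_rot":[0,0,0],"jaw":0.8},{"xyz":[0,0,0],"delta_rot":[0,0,0],"jaw":0.6},{"xyz":[0,0,0],"delta_rot":[0,0,0],"jaw":0.5},{"xyz":[0,0,0],"delta_rot":[0,0,0],"jaw":0.5},{"xyz":[0,0,0],"delta_rot":[0,0,0],"jaw":0.5},{"xyz":[0,-6,0],"delta_rot":[0,0,0],"jaw":0.5},{"xyz":[0,-14,0],"delta_rot":[0,0,0],"jaw":0.5},{"xyz":[0,-22,0],"delta_rot":[0,0,0],"jaw":0.5},{"xyz":[0,-30,0],"delta_rot":[0,0,0],"jaw":0.7},{"xyz":[0,-30,0],"delta_rot":[0,0,0],"jaw":1}]'
python3 - <<'E'
from h import *
im=snapshot('wrist')
cv2.imwrite(f'pics/g_wrist.png',im[:,:,::-1])
E
python3 goto.py .55 .2 .3
```

```text
time_s: 10.13
position: [0.5473, 0.0438, 0.2954]
tcp_rot: [0.283, -0.284, 0.648, -0.648]
wrist_force: [0.4, -0.0, 1.4]
finger_gap: 0.0194
t 10.1833 pos [0.5483 0.0439 0.3037] gap 0.0123 F [ 1.2 -0.1  4.9]
axes x [-0.679 -0.734 -0.007] y [ 0.01  0.   -1.  ] z [ 0.734 -0.679  0.007] jawang -42.8 q6 [ 0.018 -0.044  1.546 -0.     1.63   0.765]
world d mm [  1.7 156.1  -3.7] tool shift mm [-115.7    3.7 -104.9]
```

View pics/g_wrist.png

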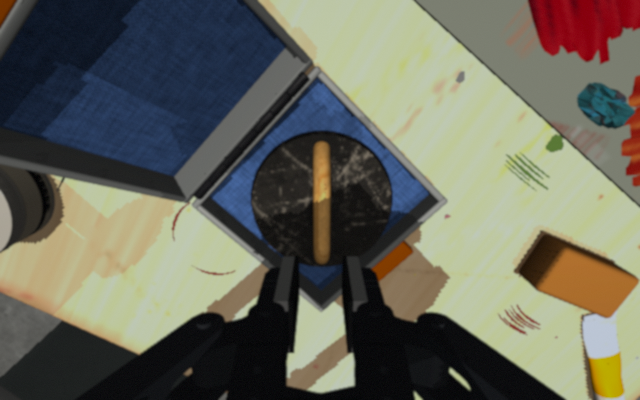

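The baren lies flat in the well, its disc centred at about (322,198), with the fingers clear of it. Next I go over and behind the lid, turning the jaw axis to the hinge direction.

```bash
python3 table.py .535 .28 .375 3 10
```

```text
turn/row -0.0799 dist/row 24.70035672560591
[-16, -7, -17]
[-18, -7, -16]
[-19, -7, -14]
[-20, -7, -13]
[-21, -7, -11]
[-22, -7, -9]
[-22, -7, -7]
[-23, -7, -6]
[-23, -7, -4]
[-24, -7, -2]
```

```bash
python3 -m crank '[{"xyz":[-16,-14,-17],"delta_rot":[0,-0.08,0],"jaw":1},{"xyz":[-18,-14,-16],"delta_rot":[0,-0.08,0],"jaw":1},{"xyz":[-19,-12,-14],"delta_rot":[0,-0.08,0],"jaw":1},{"xyz":[-20,-10,-13],"delta_rot":[0,-0.08,0],"jaw":1},{"xyz":[-21,-10,-11],"delta_rot":[0,-0.08,0],"jaw":1},{"xyz":[-22,-5,-9],"delta_rot":[0,-0.08,0],"jaw":1},{"xyz":[-22,-3,-7],"delta_rot":[0,-0.08,0],"jaw":1},{"xyz":[-23,-2,-6],"delta_rot":[0,-0.08,0],"jaw":1},{"xyz":[-23,0,-4],"delta_rot":[0,-0.08,0],"jaw":1},{"xyz":[-24,0,-2],"delta_rot":[0,-0.08,0],"jaw":1}]'
python3 goto.py .535 .275 .283 3
python3 - <<'E'
from h import *
for n in('wrist','top','scene'):
  im=snapshot(n)
  if n=='top': im=cv2.resize(im[120:240,120:340],None,fx=3,fy=3,interpolation=cv2.INTER_CUBIC)
  if n=='scene': im=cv2.resize(im[60:240,200:400],None,fx=3,fy=3,interpolation=cv2.INTER_CUBIC)
  cv2.imwrite(f'pics/i_{n}.png',im[:,:,::-1])
E
```

```text
time_s: 11.02
position: [0.5338, 0.2812, 0.3653]
tcp_rot: [0.514, -0.514, 0.485, -0.486]
wrist_force: [-0.0, 0.2, -0.2]
finger_gap: -0.0003
t 11.0167 pos [0.5338 0.2812 0.3653] gap -0.0003 F [-0.   0.2 -0.2]
axes x [ 0.057 -0.998 -0.   ] y [ 0.001  0.    -1.   ] z [0.998 0.057 0.001] jawang 3.3 q6 [ 0.428  0.095  1.296 -0.     1.75   0.372]
world d mm [  1.2  -6.2 -82.3] tool shift mm [ 6.3 82.3  0.7]
rotvec [-0.0009  0.0045 -0.0003] shift in target axes [ 6.3 82.3  0.8]
```

View pics/i_wrist.png

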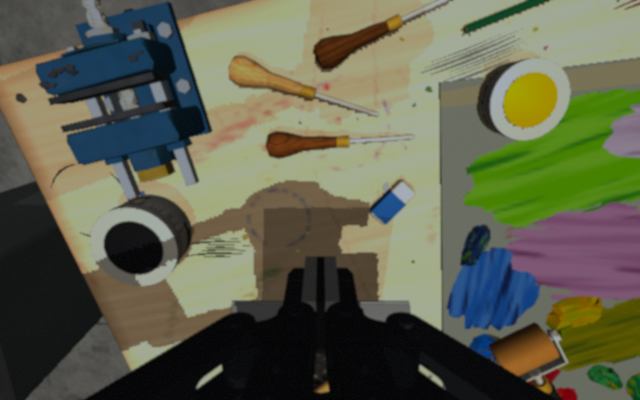

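View pics/i_scene.png

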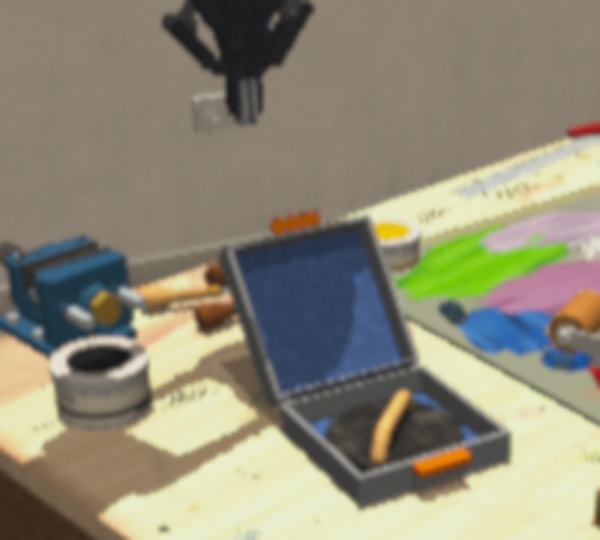

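```bash
python3 - <<'E'
from fit import *
c=calibration('top');w=calibration('wrist');sc=calibration('scene')
for q in(1.95,2.05,2.15,2.25,2.3):
    d=pts([.5472,.0439,1.623,q])
    print(q,'top',proj(c,[d['LFm'],d['LFp'],d['LOp'],d['Fm']]).round(1).tolist(),'wr',proj(w,[d['LOp'],d['LOm'],d['LFp'],d['tab']]).round(0).tolist(),'sc',proj(sc,[d['LFp'],d['LFm']]).round(1).tolist(), d['tab'].round(3),d['Ledge'].round(3))
E
```

```text
1.95 top [[223.1, 148.9], [223.6, 212.2], [212.5, 213.0], [309.6, 160.4]] wr [[229.0, 362.0], [418.0, 363.0], [228.0, 401.0], [324.0, 405.0]] sc [[280.2, 138.1], [329.8, 127.2]] [0.541 0.167 0.158] [0.541 0.158 0.148]
2.05 top [[217.8, 149.7], [218.2, 212.6], [208.1, 213.5], [309.6, 160.4]] wr [[230.0, 341.0], [417.0, 342.0], [229.0, 381.0], [324.0, 382.0]] sc [[278.2, 138.6], [327.3, 127.8]] [0.54  0.18  0.152] [0.541 0.17  0.142]
2.15 top [[213.1, 150.7], [213.3, 213.1], [204.2, 214.1], [309.6, 160.4]] wr [[232.0, 321.0], [415.0, 322.0], [230.0, 360.0], [324.0, 358.0]] sc [[276.4, 139.7], [325.1, 128.9]] [0.539 0.192 0.144] [0.54  0.181 0.136]
2.25 top [[208.8, 151.8], [208.9, 213.6], [201.1, 214.6], [309.6, 160.4]] wr [[234.0, 302.0], [412.0, 303.0], [231.0, 340.0], [324.0, 335.0]] sc [[274.7, 141.3], [323.1, 130.5]] [0.539 0.203 0.136] [0.539 0.192 0.128]
2.3 top [[206.9, 152.3], [207.0, 213.9], [199.8, 214.9], [309.6, 160.4]] wr [[236.0, 293.0], [411.0, 294.0], [232.0, 330.0], [324.0, 323.0]] sc [[274.0, 142.2], [322.1, 131.5]] [0.539 0.209 0.131] [0.539 0.197 0.124]
```

View pics/i_top.png

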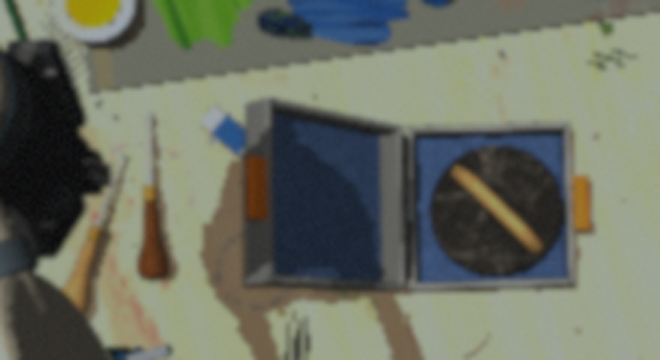

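```bash
cat > lid.py <<'E'
from h import *
cx,cy,yaw=.5472,.0439,1.623
n=np.array([np.cos(yaw),np.sin(yaw)]); H=np.array([cx,cy])+.066*n
def rz():
    s=state();p=s['position'];d=p[:2]-H
    return d@n*1000, d@np.array([-n[1],n[0]])*1000, p[2]*1000, s
if __name__=='__main__':
    r,l,z,s=rz(); print('t',s['time_s'],'r,lat,z',np.round([r,l,z],1),'F',s['wrist_force'].round(1),'M',s['moment'].round(2))
    for q in np.arange(2.3,-.05,-.1):
        f=lambda u,w:(-u*np.cos(q)+w*np.sin(q),26+u*np.sin(q)+w*np.cos(q))
        a=f(118,26);b=f(131,26)
        rr=max(a[0],b[0])+11; print(round(q,2),'r',round(rr,1),'ztcp',round(a[1]+173,1))
E
python3 lid.py
```

```text
t 11.1667 r,lat,z [172.    1.1 364.6] F [ 0.3  0.1 -0.3] M [-0.02 -0.03  0.  ]
2.3 r 117.7 ztcp 269.7
2.2 r 109.1 ztcp 279.1
2.1 r 99.6 ztcp 287.7
2.0 r 89.2 ztcp 295.5
1.9 r 78.0 ztcp 302.3
1.8 r 66.1 ztcp 308.0
1.7 r 53.7 ztcp 312.7
1.6 r 40.8 ztcp 316.2
1.5 r 28.6 ztcp 318.5
1.4 r 16.6 ztcp 319.7
1.3 r 4.5 ztcp 319.7
1.2 r -7.5 ztcp 318.4
1.1 r -19.4 ztcp 316.0
1.0 r -30.9 ztcp 312.3
0.9 r -42.0 ztcp 307.6
0.8 r -52.6 ztcp 301.8
0.7 r -62.5 ztcp 294.9
0.6 r -71.7 ztcp 287.1
0.5 r -80.1 ztcp 278.4
0.4 r -87.6 ztcp 268.9
0.3 r -94.0 ztcp 258.7
0.2 r -99.5 ztcp 247.9
0.1 r -103.8 ztcp 236.7
-0.0 r -107.0 ztcp 225.0
```

```bash
python3 -m crank '[{"xyz":[0,12,0],"delta_rot":[0,0,0],"jaw":1},{"xyz":[2,16,0],"delta_rot":[0,0,0],"jaw":1},{"xyz":[2,18,0],"delta_rot":[0,0,0],"jaw":1},{"xyz":[4,18,0],"delta_rot":[0,0,0],"jaw":1},{"xyz":[6,14,0],"delta_rot":[0,0,0],"jaw":1},{"xyz":[8,8,0],"delta_rot":[0,0,0],"jaw":1},{"xyz":[8,2,0],"delta_rot":[0,0,0],"jaw":1},{"xyz":[8,0,0],"delta_rot":[0,0,0],"jaw":1},{"xyz":[6,0,0],"delta_rot":[0,0,0],"jaw":1},{"xyz":[4,0,0],"delta_rot":[0,0,0],"jaw":1}]'
python3 lid.py|head -1
python3 - <<'E'
from h import *
n='scene';im=snapshot(n)
im=cv2.resize(im[60:240,200:400],None,fx=3,fy=3,interpolation=cv2.INTER_CUBIC)
cv2.imwrite(f'pics/j_{n}.png',im[:,:,::-1])
E
```

```text
time_s: 12.0
position: [0.537, 0.231, 0.2782]
tcp_rot: [0.513, -0.512, 0.486, -0.487]
wrist_force: [0.9, -0.0, 0.4]
finger_gap: 0.0002
t 12.0 r,lat,z [121.4   0.4 278.2] F [ 0.9 -0.   0.4] M [-0.   -0.08  0.02]
```

View pics/j_scene.png

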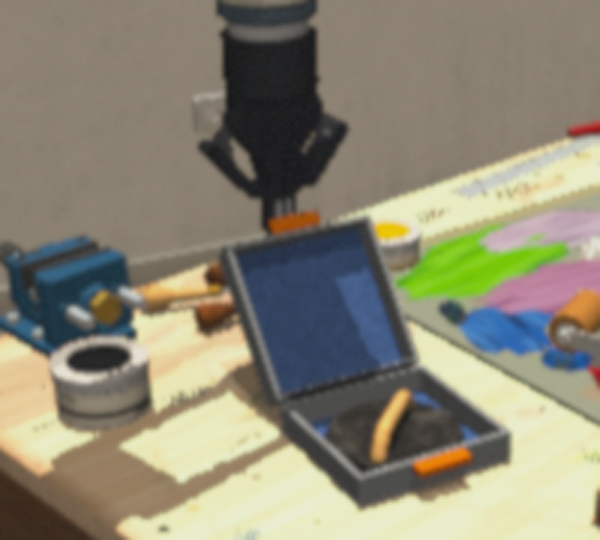

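Fingers sit behind the lid's tab at (290,222). Now I push gently.

```bash
python3 -m crank '[{"xyz":[4,0,0],"delta_rot":[0,0,0],"jaw":1},{"xyz":[4,0,0],"delta_rot":[0,0,0],"jaw":1},{"xyz":[4,0,0],"delta_rot":[0,0,0],"jaw":1},{"xyz":[4,-3,0],"delta_rot":[0,0,0],"jaw":1},{"xyz":[4,-3,0],"delta_rot":[0,0,0],"jaw":1},{"xyz":[4,-3,0],"delta_rot":[0,0,0],"jaw":1},{"xyz":[4,-3,0],"delta_rot":[0,0,0],"jaw":1},{"xyz":[4,-3,0],"delta_rot":[0,0,0],"jaw":1},{"xyz":[4,-3,0],"delta_rot":[0,0,0],"jaw":1},{"xyz":[4,-3,0],"delta_rot":[0,0,0],"jaw":1}]'
python3 lid.py|head -1
```

```text
time_s: 12.88
position: [0.5386, 0.1942, 0.3009]
tcp_rot: [0.516, -0.511, 0.486, -0.486]
wrist_force: [-0.1, 8.3, 5.9]
finger_gap: -0.0002
t 12.8833 r,lat,z [ 84.5   0.7 300.9] F [-0.1  8.3  5.9] M [1.16 0.09 0.01]
```

```bash
python3 -m crank '[{"xyz":[5,-2,0],"delta_rot":[0,0,0],"jaw":1},{"xyz":[5,-2,0],"delta_rot":[0,0,0],"jaw":1},{"xyz":[5,-2,0],"delta_rot":[0,0,0],"jaw":1},{"xyz":[5,-2,0],"delta_rot":[0,0,0],"jaw":1},{"xyz":[5,-2,0],"delta_rot":[0,0,0],"jaw":1},{"xyz":[5,-1,0],"delta_rot":[0,0,0],"jaw":1},{"xyz":[5,-1,0],"delta_rot":[0,0,0],"jaw":1},{"xyz":[5,-1,0],"delta_rot":[0,0,0],"jaw":1},{"xyz":[5,-1,0],"delta_rot":[0,0,0],"jaw":1},{"xyz":[5,-1,0],"delta_rot":[0,0,0],"jaw":1}]'
python3 lid.py|head -1
python3 - <<'E'
from h import *
n='scene';im=snapshot(n)
im=cv2.resize(im[60:240,200:400],None,fx=3,fy=3,interpolation=cv2.INTER_CUBIC)
cv2.imwrite(f'pics/k_{n}.png',im[:,:,::-1])
E
```

```text
time_s: 13.72
position: [0.5414, 0.1417, 0.3124]
tcp_rot: [-0.513, 0.513, -0.487, 0.486]
wrist_force: [0.4, 2.9, 0.5]
finger_gap: -0.0002
t 13.7167 r,lat,z [ 32.    0.7 312.4] F [0.4 2.9 0.5] M [ 0.51 -0.05  0.  ]
```

View pics/k_scene.png

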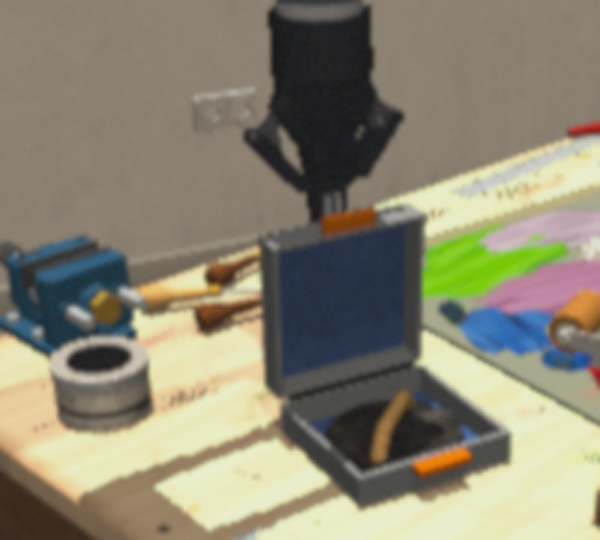

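```bash
python3 -m crank '[{"xyz":[5,-1,0],"delta_rot":[0,0,0],"jaw":1},{"xyz":[5,-1,0],"delta_rot":[0,0,0],"jaw":1},{"xyz":[5,-1,0],"delta_rot":[0,0,0],"jaw":1},{"xyz":[5,-1,0],"delta_rot":[0,0,0],"jaw":1},{"xyz":[5,0,0],"delta_rot":[0,0,0],"jaw":1},{"xyz":[5,0,0],"delta_rot":[0,0,0],"jaw":1},{"xyz":[5,0,0],"delta_rot":[0,0,0],"jaw":1},{"xyz":[5,0,0],"delta_rot":[0,0,0],"jaw":1},{"xyz":[5,0,0],"delta_rot":[0,0,0],"jaw":1},{"xyz":[5,1,0],"delta_rot":[0,0,0],"jaw":1}]'
python3 lid.py|head -1
```

```text
time_s: 14.6
position: [0.5441, 0.0918, 0.3159]
tcp_rot: [0.513, -0.513, 0.486, -0.487]
wrist_force: [-0.8, 2.2, -1.3]
finger_gap: -0.0002
t 14.6 r,lat,z [-18.    0.6 315.9] F [-0.8  2.2 -1.3] M [ 0.41  0.07 -0.01]
```

```bash
python3 -m crank '[{"xyz":[6,2,0],"delta_rot":[0,0,0],"jaw":1},{"xyz":[6,2,0],"delta_rot":[0,0,0],"jaw":1},{"xyz":[5.5,2.5,0],"delta_rot":[0,0,0],"jaw":1},{"xyz":[5.5,2.5,0],"delta_rot":[0,0,0],"jaw":1},{"xyz":[5.5,3,0],"delta_rot":[0,0,0],"jaw":1},{"xyz":[5,3,0],"delta_rot":[0,0,0],"jaw":1},{"xyz":[5,3.5,0],"delta_rot":[0,0,0],"jaw":1},{"xyz":[5,3.5,0],"delta_rot":[0,0,0],"jaw":1},{"xyz":[4.5,4,0],"delta_rot":[0,0,0],"jaw":1},{"xyz":[4.5,4,0],"delta_rot":[0,0,0],"jaw":1}]'
python3 lid.py|head -1
python3 - <<'E'
from h import *
n='scene';im=snapshot(n)
im=cv2.resize(im[60:240,200:400],None,fx=3,fy=3,interpolation=cv2.INTER_CUBIC)
cv2.imwrite(f'pics/l_{n}.png',im[:,:,::-1])
E
```

```text
time_s: 15.43
position: [0.5469, 0.0394, 0.2853]
tcp_rot: [0.513, -0.513, 0.486, -0.487]
wrist_force: [0.9, 0.4, 2.8]
finger_gap: -0.0002
t 15.4333 r,lat,z [-70.5   0.5 285.3] F [0.9 0.4 2.8] M [-0.08 -0.13 -0.03]
```

View pics/l_scene.png

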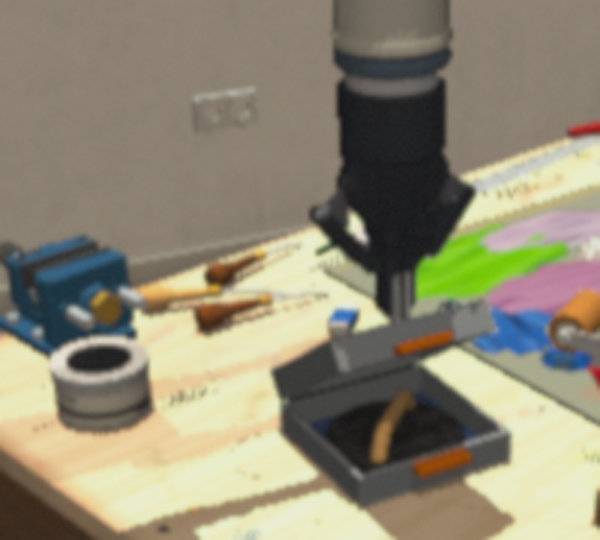

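```bash
python3 -m crank '[{"xyz":[4,4.5,0],"delta_rot":[0,0,0],"jaw":1},{"xyz":[4,4.5,0],"delta_rot":[0,0,0],"jaw":1},{"xyz":[4,5,0],"delta_rot":[0,0,0],"jaw":1},{"xyz":[3,5,0],"delta_rot":[0,0,0],"jaw":1},{"xyz":[3,5,0],"delta_rot":[0,0,0],"jaw":1},{"xyz":[3,5,0],"delta_rot":[0,0,0],"jaw":1},{"xyz":[3,5,0],"delta_rot":[0,0,0],"jaw":1},{"xyz":[3,5,0],"delta_rot":[0,0,0],"jaw":1},{"xyz":[2,5,0],"delta_rot":[0,0,0],"jaw":1},{"xyz":[2,5,0],"delta_rot":[0,0,0],"jaw":1}]'
python3 lid.py|head -1
```

```text
time_s: 16.32
position: [0.5484, 0.009, 0.2359]
tcp_rot: [0.513, -0.513, 0.487, -0.486]
wrist_force: [0.5, 1.8, 1.3]
finger_gap: -0.0001
t 16.3167 r,lat,z [-100.9    0.6  235.9] F [0.5 1.8 1.3] M [ 0.23 -0.05  0.02]
```

Last 11 mm, slowly, until it resists.

```bash
python3 -m crank '[{"xyz":[1,3,0],"delta_rot":[0,0,0],"jaw":1},{"xyz":[1,3,0],"delta_rot":[0,0,0],"jaw":1},{"xyz":[0,2,0],"delta_rot":[0,0,0],"jaw":1},{"xyz":[0,1,0],"delta_rot":[0,0,0],"jaw":1},{"xyz":[0,1,0],"delta_rot":[0,0,0],"jaw":1},{"xyz":[0,1,0],"delta_rot":[0,0,0],"jaw":1},{"xyz":[0,0,0],"delta_rot":[0,0,0],"jaw":1},{"xyz":[0,0,0],"delta_rot":[0,0,0],"jaw":1},{"xyz":[0,0,0],"delta_rot":[0,0,0],"jaw":1},{"xyz":[0,0,0],"delta_rot":[0,0,0],"jaw":1}]'
python3 lid.py|head -1
```

```text
time_s: 17.15
position: [0.5486, 0.0071, 0.2257]
tcp_rot: [0.513, -0.513, 0.487, -0.487]
wrist_force: [-0.0, -0.0, 0.7]
finger_gap: 0.0
t 17.15 r,lat,z [-102.8    0.5  225.7] F [-0.  -0.   0.7] M [-0.18 -0.01  0.02]
```

```bash
python3 -m crank '[{"xyz":[0,0.5,0],"delta_rot":[0,0,0],"jaw":1},{"xyz":[0,0.5,0],"delta_rot":[0,0,0],"jaw":1},{"xyz":[0,0.5,0],"delta_rot":[0,0,0],"jaw":1},{"xyz":[0,0.5,0],"delta_rot":[0,0,0],"jaw":1},{"xyz":[0,0,0],"delta_rot":[0,0,0],"jaw":1},{"xyz":[0,0,0],"delta_rot":[0,0,0],"jaw":1},{"xyz":[0,0,0],"delta_rot":[0,0,0],"jaw":1},{"xyz":[0,0,0],"delta_rot":[0,0,0],"jaw":1},{"xyz":[0,0,0],"delta_rot":[0,0,0],"jaw":1},{"xyz":[0,0,0],"delta_rot":[0,0,0],"jaw":1}]'
python3 lid.py|head -1
```

```text
time_s: 17.98
position: [0.5485, 0.007, 0.2253]
tcp_rot: [0.513, -0.513, 0.486, -0.487]
wrist_force: [-3.7, -0.3, 9.5]
finger_gap: 0.0
t 17.9833 r,lat,z [-102.9    0.6  225.3] F [-3.7 -0.3  9.5] M [-0.11  0.71 -0.02]
```

```bash
python3 -m crank '[{"xyz":[0,1,0],"delta_rot":[0,0,0],"jaw":1},{"xyz":[0,1,0],"delta_rot":[0,0,0],"jaw":1},{"xyz":[0,0,0],"delta_rot":[0,0,0],"jaw":1},{"xyz":[0,0,0],"delta_rot":[0,0,0],"jaw":1},{"xyz":[0,0,0],"delta_rot":[0,0,0],"jaw":1},{"xyz":[0,0,0],"delta_rot":[0,0,0],"jaw":1},{"xyz":[0,0,0],"delta_rot":[0,0,0],"jaw":1},{"xyz":[0,0,0],"delta_rot":[0,0,0],"jaw":1},{"xyz":[0,0,0],"delta_rot":[0,0,0],"jaw":1},{"xyz":[0,0,0],"delta_rot":[0,0,0],"jaw":1}]'
python3 lid.py|head -1
python3 -m crank '[{"xyz":[0,-4,0],"delta_rot":[0,0,0],"jaw":1},{"xyz":[0,-8,0],"delta_rot":[0,0,0],"jaw":1},{"xyz":[0,-15,0],"delta_rot":[0,0,0],"jaw":1},{"xyz":[-5,-20,0],"delta_rot":[0,0,0],"jaw":1},{"xyz":[-15,-20,0],"delta_rot":[0,0,0],"jaw":1},{"xyz":[-20,-20,0],"delta_rot":[0,0,0],"jaw":1},{"xyz":[-30,-10,0],"delta_rot":[0,0,0],"jaw":1},{"xyz":[-30,-5,0],"delta_rot":[0,0,0],"jaw":1},{"xyz":[-20,0,0],"delta_rot":[0,0,0],"jaw":1},{"xyz":[0,0,0],"delta_rot":[0,0,0],"jaw":1}]'
python3 - <<'E'
from fit import *
for n in('scene','top'):
    im=snapshot(n);c=calibration(n)
    for t,z in(("ink_tin_black_mid",.044),("sanding_block_mid",.03),("paint_tube_3_mid",.011)):
        r=search_frame(n,t); print(n,t,[(a['point'],a['score']) for a in r[:1]])
    o=(270,130) if n=='scene' else (190,140)
    cr=cv2.resize(im[o[1]:o[1]+110,o[0]:o[0]+150],None,fx=5,fy=5,interpolation=cv2.INTER_CUBIC)
    cv2.imwrite(f'pics/m_{n}.png',cr[:,:,::-1])
E
```

```text
time_s: 18.82
position: [0.5485, 0.0071, 0.2252]
tcp_rot: [0.513, -0.513, 0.486, -0.487]
wrist_force: [-8.9, -0.2, 18.6]
finger_gap: -0.0003
t 18.8167 r,lat,z [-102.9    0.6  225.2] F [-8.9 -0.2 18.6] M [-0.09  1.54 -0.  ]
time_s: 19.65
position: [0.5418, 0.1302, 0.3241]
tcp_rot: [0.515, -0.513, 0.486, -0.485]
wrist_force: [-0.1, -0.5, 0.4]
finger_gap: 0.0002
scene ink_tin_black_mid [([236.6, 187.2], 0.58)]
scene sanding_block_mid [([414.9, 231.0], 0.96)]
scene paint_tube_3_mid [([439.0, 264.2], 0.61)]
top ink_tin_black_mid [([208.2, 257.3], 0.64)]
top sanding_block_mid [([360.8, 148.4], 0.7)]
top paint_tube_3_mid [([404.7, 154.8], 0.83)]
```

View pics/m_scene.png

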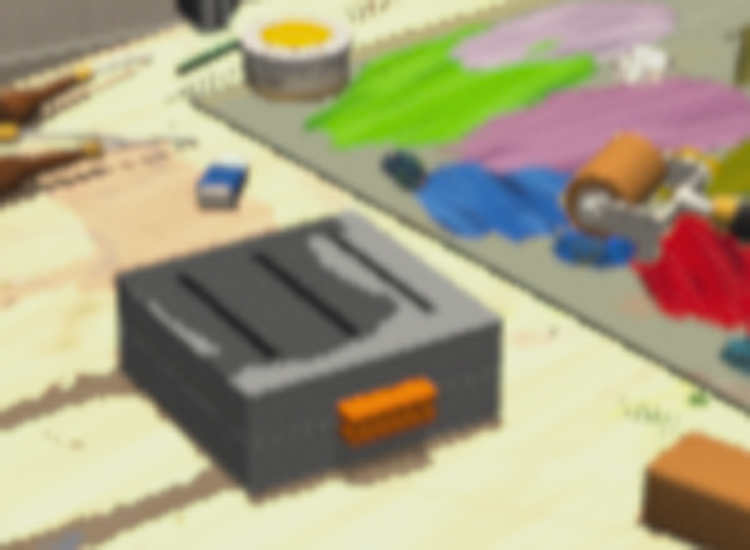

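View pics/m_top.png

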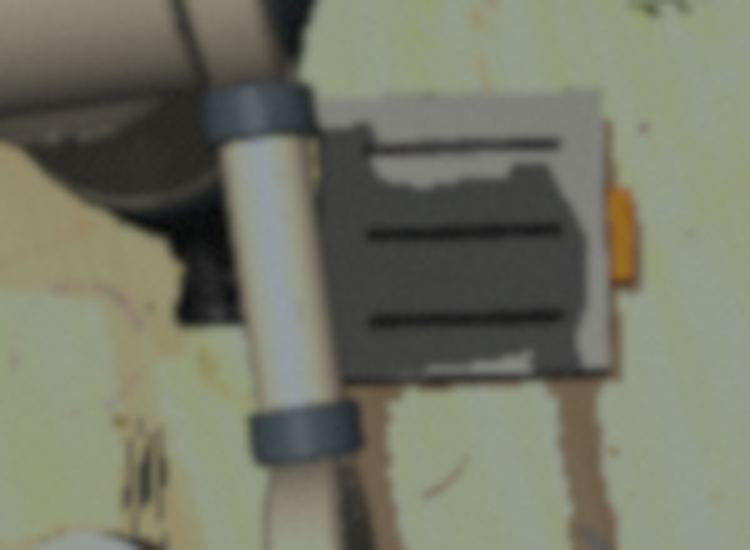

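The scene view shows the case shut with the two tabs touching at (388,412) and an even seam along both visible sides. The other things are at their starting pixels. I'm handing it in.

```bash
python3 - <<'E'
from h import *
s=state(); print(s['time_s'],s['wrist_force'].round(2),s['position'].round(3))
print(finish_job())
E
```

```text
20.05 [ 0.62  0.69 -0.07] [0.542 0.126 0.323]
the job is handed in; nothing more can be done
None
```

The baren is in the case and the case is shut; I handed the job in at 20.05 s of the 53 s allowed. `finish_job()` gives no verdict, so success rests on my own checks below.

**What I did:**
- I gripped the baren by its bar, lowered it into the well until it touched the felt, and let go.
- I pushed the upper half over from behind in small steps, then pressed it down to 18.6 N. It moved only about 0.1 mm under the last 2 mm of commanded press.
- I lifted the arm clear, and the wrist force was back near zero before handing in.

**Last checks:**
- **Case:** the final scene picture shows it shut, with the thumb tabs touching and an even seam along the two visible sides. The fingertip stopped at about 52 mm above the table, as a shut lid should. The top view of the hinge side was blocked by the arm.
- **Baren:** before closing, it lay flat, handle up and about central in the well. I could not see it again once the lid was shut.
- **Bystanders:** the sanding block and paint tube were found within about 2 pixels of their start in the top view. The ink tin's point there was 6 pixels off (about 14 mm). The arm hides part of the tin in that view, and I never moved near it. Its visible rim had not shifted, so I put the difference down to the arm hiding it.

**Disagreements:** my first case position from the fixed cameras was about 5 mm off from the wrist camera. I used the wrist measurement, which fitted the case corners to within 1 pixel. In the wrist view the held disc measured about 100 mm across instead of 106 mm; I did not resolve that and relied on touch for the final lowering.

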